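# Seat the cover studs of a control box on the cross-slide pin press

### The job

The control box on the sliding carrier has two studs still standing up, one red and one blue. Slide the carrier (its yellow cup is there to push it by) until the red stud is centred under the pin of the press and push the press knob right down so the pin drives the stud fully home, then let the knob come up and do the same with the blue stud. Press the studs only with the press, red first, bring the pin down only wholly on a stud, and leave the loose things around the press where they are.

Things in the scene. Friction and masses are not known exactly. Their poses are not given: they have to be found in the camera images.
- station: fixed pin press: grey base 285 x 270 x 12 mm, blue column on its back left (+x, +y) corner, blue arm (36 mm wide, 150 to 180 mm above the table) reaching slantwise to the pin. Origin on the table right below the pin; x points to the back edge (away from the cup), y along the sideways slide. The carrier holds a black box with a white cover (86 x 150 mm, top 84 mm above the table)
- cup (a point): centre of the inner floor, 51 mm above the table, of the yellow square cup on the carrier's front tongue, made to be pushed from inside with closed fingertips: inner 50 x 50 mm, walls 8 mm thick and 26 mm high, sides parallel to the station axes. From it, in station axes, the red stud lies at (+175, +50) mm and the blue stud at (+125, -50) mm
- red_head (a point): centre of the top face of the red stud (head 22 mm across, 3 mm thick) on the cover. 93 mm above the table when standing, 87 mm when home; takes about 4 N to push and stays where pushed. Two black studs on the cover are already home and not part of the job
- blue_head (a point): the same for the blue stud.
- pin_tip (a point): centre of the flat lower end of the steel pin of the press, 10 mm across, 101 mm above the table when up. It moves only up and down; in plan it stays above the station's origin. It lies wholly on a stud's head within 6 mm of its centre.
- press_knob (a point): centre of the flat top face of the black press knob, 52 mm across, on top of the pin, 226 mm above the table when up. Pushed down from above; a spring (4 N at the top, 7 N at the bottom) lifts it again. Pin, knob and stud move together: the pin meets a standing stud after 8 mm and has it home after 14 mm, at a firm stop; with the stud it takes about 11 N.
- slide_x (a joint): carrier position along station x, m, stops at -0.032 and 0.032. Carrier: aluminium plate 130 (x) x 180 (y) mm with a tongue towards -x; it cannot turn, and about 2 N of friction per slide holds it where it is left. Red stud under the pin at slide_x -0.025, slide_y -0.050
- slide_y (a joint): carrier position along station y, m, stops at -0.065 and 0.065. Blue stud under the pin at slide_x 0.025, slide_y 0.050
- plunger (a joint): how far the press knob and pin are pushed down, m: 0 up, 0.014 at the stop
- stud_red (a joint): how far the red stud is pushed in, m: 0 standing, 0.006 home
- stud_blue (a joint): how far the blue stud is pushed in, m: 0 standing, 0.006 home
- glue_bottle: white bottle, 38 mm across, 110 mm tall, loose bystander; origin under its centre
- screwdriver: screwdriver with a red handle, 190 mm long, loose bystander; along its own x, origin under its middle
- wrench: steel wrench, 150 mm long, loose bystander; along its own x, origin under its middle
- handset: black remote handset 150 x 46 x 18 mm, loose bystander; origin under its centre
- jar: amber jar 56 mm across, 70 mm tall, loose bystander; origin under its centre

How it is judged:
By the outcome, as a careful person would: the job done as asked, in the order asked, and still so for the second after the job is handed in, with the robot touching nothing.
It also fails if it takes over 67 s, if anything falls off the work surface, if the arm or the gripper's body presses on something with over 40 N, if the wrist force passes 120 N, or if a joint passes its speed limit or range.

### The arm

A 7-joint arm with a two-finger parallel gripper is mounted at the origin on the work surface. World frame = base frame: x ahead of the robot, y to its left, z up, the work surface at z = 0. Lengths are in m, angles in rad, forces in N, time in s.
With the tool pointing down it reaches from about 0.4 to 0.85 m from the base axis. Payload 10.4 kg.
Tool frame: the origin (TCP) lies midway between the tips of the shut fingers; the grasp point (between the pads) lies 19 mm behind it; z points along the fingers, y is the line along which they close (so a half turn about z gives the same grasp; the last joint's range is limited). The gripper opens to 87 mm and grips with 3 to 60 N. Pads are 19 mm wide; open, the fingers measure 117 mm over their backs; the gripper's body (75 mm by 190 mm) begins 51 mm behind the grasp point.
Start: joints at [-1.212, 0.332, -0.065, 1.46, 0.022, 1.35, -0.088], TCP at [0.233, 0.58, 0.223] pointing down, gripper open.
Joint ranges: [-2.6, 2.6], [-0.5, 2.12], [-1.47, 1.34], [0.16, 2.42], [-1.27, 4.41], [0.06, 2.06], [-2.6, 2.6]. Speed limits (rad/s): [2.22, 2.22, 2.79, 2.79, 3.14, 3.14, 3.14].

### API

Orientations are given as a unit quaternion [x, y, z, w].
In Python, from bench import sensors, eyes, order gives the robot as it stands.
- The arm moves only by the tool arm_command, never from a script. Its argument "steps" is a list of rows, each an object with "rot": the turn, a rotation vector about the world's x, y, z in degrees, a list of three; "slide": the shift along the world's x, y, z in m, a list of three; "grip": the opening, from 0 (shut) to 1 (fully open). A call has exactly 8 rows; each row shifts and turns the commanded pose from where the row before left it; what a row does not reach is not made up. A row lasts 1/8 s, in which the tool goes at most 62.5 mm and 10.7 degrees, less where a joint would pass 70% of its speed; a pose out of reach is approached as far as the arm can. A call with a gripper value outside its range is refused whole. The fingers move at their own pace and stop on an object; "newtons" is the grip in N (left out, the last holds). Time passes only in rows, so rows that do not move let the fingers close, or fill a call up. It gives the time, the measured TCP pose, the force, the opening and the grip force at its end, in the units of the state.
- sensors.read_state(): the state, without advancing time (a new reading comes with each control period).
- eyes.camera(name): name is "scene" or "top" or "wrist"; returns a dict with "pixels" (400x640x3 uint8, red, green, blue), "intrinsics" (3x3 intrinsics, pixels), "k1" (the pictures are not rectified: a ray, as slopes to the right and down, at radius r is drawn at 1 + k1 r^2 times it, then the intrinsics apply), "pose" (4x4, takes a point from camera to world coordinates). Camera axes: x right, y down, z forward; pixel columns grow to the right and rows downward; lengths in m; the calibration is good to about 2 mm. A picture is of the moment at which its call begins. There is no depth.
- order.close_job(): hands the job in; it is judged then, once.
Trained networks look in a picture, given as the dict that the camera call returned (one of the last four; its "shot" number tells which), for a name from the list of things; names that differ only in an ending like _2 or _b are one class to them, and where a whole thing is asked for, a point or a joint stands for the part that bears it (a point fixed in the world has none). Each returns a list of dicts, best first, with "conf" (0 to 1); they miss things now and then, are a little off and sometimes report something else, mostly with a low value. They report only what shows in the picture. A call takes as long as a camera call.
- eyes.look_for(name, picture): "bbox" ([left, top, right, bottom] in pixels, round what is visible of it).
The state is a dict: "time": time; "joint_positions": joint angles; "joint_vel": joint speeds; "joint_torque": joint torques, N m; "ee_pos": TCP position; "eef_rot": TCP orientation; "ft_force": force on the tool from outside, world axes, zero at the start; "torque": the same for the moment, N m; "width": finger opening in m; "grip_force": force on a finger pad.
Only numpy, scipy, OpenCV 4.12 (cv2) and the standard library are available. Lean on these libraries where they do the work, as an engineer would, in place of code of your own. Each camera call takes 0.05 s, during which the arm holds its last target. There are 200 camera calls.

## Working session

There is one attempt and no reset: what is moved stays moved. The work goes in short steps, Python scripts to look and compute and a tool call to move; the robot and the scene stay as the last step left them, time stands still between calls to the robot, and variables do not carry over. Pictures are saved under pics/ and viewed, at most 10 in all, crops included, and the job is handed in when it is done.

Besides the shell and the picture viewer there is one more tool, called after ">>>" as name([rows], argument=value, ...), one row to a line, values as JSON. arm_command: Moves the arm, as the interface text tells. Its arguments: {"type":"object","properties":{"steps":{"type":"array","items":{"type":"object","properties":{"rot":{"type":"array","items":{"type":"number"}},"slide":{"type":"array","items":{"type":"number"}},"grip":{"type":"number"}}}},"newtons":{"type":"number"}},"required":["steps"]}

```bash
mkdir -p pics
cat > h.py <<'E'
import numpy as np, cv2
from bench import sensors, eyes, order
def ray(p,u,v):
    K=np.array(p["intrinsics"]);d=np.array([(u-K[0,2])/K[0,0],(v-K[1,2])/K[1,1]]);s=d.copy()
    for _ in range(20): s=d/(1+p["k1"]*(s@s))
    T=np.array(p["pose"]);return T[:3,3],T[:3,:3]@np.array([s[0],s[1],1])
def atz(p,u,v,z):
    o,d=ray(p,u,v);return o+d*(z-o[2])/d[2]
def proj(p,X):
    K=np.array(p["intrinsics"]);T=np.array(p["pose"]);c=T[:3,:3].T@(np.array(X)-T[:3,3]);s=c[:2]/c[2]
    s=s*(1+p["k1"]*(s@s));return K[:2,:2]@s+K[:2,2]
def save(p,n,crop=None,f=1):
    im=p["pixels"][...,::-1]
    if crop: im=im[crop[1]:crop[3],crop[0]:crop[2]]
    cv2.imwrite(f"pics/{n}.png",cv2.resize(im,None,fx=f,fy=f))
E
python3 - <<'E'
from h import *
Z=dict(cup=.077,red_head=.093,blue_head=.093,press_knob=.226,pin_tip=.101,station=0,glue_bottle=.05,jar=.035)
for n in("top","scene"):
    p=eyes.camera(n);save(p,n+"1");print(n,np.round(p["pose"],3).tolist())
    for k,z in Z.items():
        for r in eyes.look_for(k,p)[:2]:
            b=r["bbox"];print(k,round(r["conf"],2),np.round(b),np.round(atz(p,(b[0]+b[2])/2,(b[1]+b[3])/2,z),3))
s=sensors.read_state();print(s["time"],s["eef_rot"],s["ee_pos"],s["width"])
E
```

```text
top [[0.029, -0.998, 0.05, 0.549], [-1.0, -0.029, 0.01, -0.016], [-0.009, -0.05, -0.999, 1.088], [0.0, 0.0, 0.0, 1.0]]
cup 0.69 [235. 146. 309. 248.] [0.6   0.108 0.077]
red_head 0.55 [246. 168. 255. 176.] [0.665 0.165 0.093]
press_knob 0.71 [264. 152. 288. 183.] [0.66  0.082 0.226]
press_knob 0.15 [236. 143. 312. 248.] [0.596 0.085 0.226]
pin_tip 0.9 [264. 152. 286. 178.] [0.683 0.101 0.101]
pin_tip 0.23 [214. 221. 235. 276.] [0.462 0.225 0.101]
station 0.89 [212. 110. 339. 245.] [0.661 0.109 0.   ]
glue_bottle 0.68 [196. 184. 216. 199.] [0.612 0.295 0.05 ]
glue_bottle 0.68 [262. 154. 283. 180.] [0.684 0.113 0.05 ]
jar 0.81 [342. 129. 362. 150.] [ 0.769 -0.105  0.035]
scene [[-0.604, 0.553, -0.574, 1.164], [0.797, 0.424, -0.43, 0.422], [0.006, -0.717, -0.697, 0.869], [0.0, 0.0, 0.0, 1.0]]
cup 0.58 [301. 207. 380. 287.] [0.63  0.09  0.077]
press_knob 0.85 [325. 210. 347. 232.] [0.676 0.102 0.226]
pin_tip 0.55 [324. 208. 344. 233.] [0.583 0.034 0.101]
station 0.94 [259. 210. 392. 346.] [0.689 0.086 0.   ]
station 0.23 [286. 188. 303. 210.] [ 0.508 -0.172  0.   ]
glue_bottle 0.92 [403. 276. 420. 313.] [0.627 0.301 0.05 ]
jar 0.62 [242. 240. 265. 270.] [ 0.768 -0.099  0.035]
0.9 [1.89737013e-01 9.81834945e-01 7.57165007e-05 1.29092940e-05] [0.23287701 0.58001425 0.22262607] 0.0871670615957094
```

Run:
```python
import cv2
a=cv2.imread("pics/top1.png")[95:295,180:380];b=cv2.imread("pics/scene1.png")[170:370,230:430]
cv2.imwrite("pics/c1.png",cv2.hconcat([cv2.resize(x,(400,400),interpolation=cv2.INTER_CUBIC) for x in(a,b)]))
```

```text
(no output)
```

View pics/c1.png

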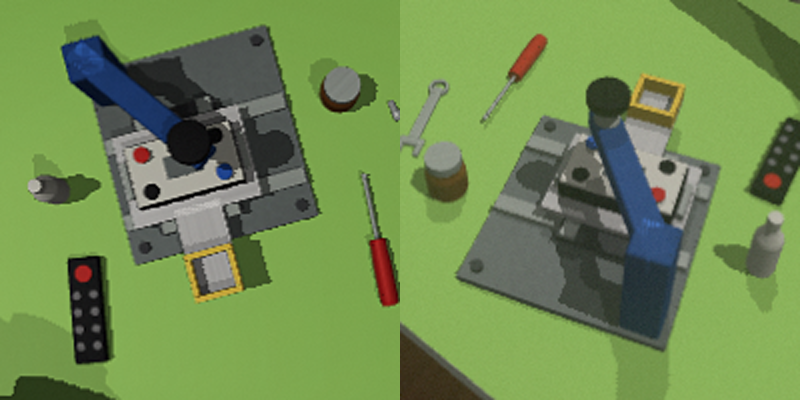

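The left half (top view, scale 2, offset 180,95) shows the knob at (188,143), red stud at (142,155), blue at (225,172), cup at (214,272), and base corners at (267,27), (320,212) and (135,265). The right half (scene) shows the knob at (608,97) and the cup at (657,97).

Run:
```python
from h import *
p=eyes.camera("top");q=eyes.camera("scene")
f=lambda u,v,z:atz(p,180+u/2,95+v/2,z)
g=lambda u,v,z:atz(q,230+(u-400)/2,170+v/2,z)
c=[f(267,27,.012),f(320,212,.012),f(135,265,.012)]
e=c[0]-c[1];e2=c[2]-c[1];print("len",np.linalg.norm(e),np.linalg.norm(e2))
yx=np.degrees(np.arctan2(e[1],e[0]));yy=np.degrees(np.arctan2(-e2[0],e2[1]));print(yx,yy)
r=f(142,155,.093);b=f(225,172,.093);k=f(188,143,.226);cu=f(214,272,.077)
d=r-b;ys=np.degrees(np.arctan2(d[1],d[0])-np.arctan2(.1,.05));print("r",r,"b",b,"k",k,"cup",cu,"studyaw",ys, np.hypot(*d[:2]))
print("scene knob",g(608,97,.226),"cup",g(657,97,.077),"red",g(657,195,.093),"corners",g(720,165,.012),g(666,350,.012),g(457,277,.012),g(548,117,.012))
# colour refinement
im=p["pixels"].astype(int);R,G,B=im[...,0],im[...,1],im[...,2]
def cen(m,x0,y0,x1,y1):
    w=m[y0:y1,x0:x1];y,x=np.nonzero(w);return x.mean()+x0,y.mean()+y0,len(x)
y=cen((R>150)&(G>110)&(B<90)&(R>G+20),265,210,310,250);print("yellow",y,atz(p,y[0],y[1],.077))
y=cen((R>130)&(G<80),240,160,262,185);print("red",y,atz(p,y[0],y[1],.093))
y=cen((R+G+B<110),255,145,295,185);print("knob dark",y)
y=cen((B>100)&(R<90)&(B>G+40),285,172,302,192);print("blue",y,atz(p,y[0],y[1],.093))
```

```text
len 0.2766488661163602 0.27243184282148264
17.426592861325968 17.67253847506377
r [0.66263314 0.16397476 0.093     ] b [0.64320458 0.05370091 0.093     ] k [0.66269192 0.08769556 0.226     ] cup [0.51126968 0.06513939 0.077     ] studyaw 16.572960280177515 0.11197226818532563
scene knob [0.67286703 0.09379784 0.226     ] cup [0.51733348 0.07209977 0.077     ] red [0.66663908 0.16813059 0.093     ] corners [0.51882792 0.1840559  0.012     ] [0.79024854 0.26901148 0.012     ] [0.86806765 0.01267488 0.012     ] [ 0.5956687  -0.06244575  0.012     ]
yellow (np.float64(286.3867403314917), np.float64(231.0110497237569), 181) [0.51119066 0.06676686 0.077     ]
red (np.float64(249.93333333333334), np.float64(171.95555555555555), 45) [0.66399948 0.16685821 0.093     ]
knob dark (np.float64(275.739837398374), np.float64(162.3577235772358), 615)
blue (np.float64(291.38235294117646), np.float64(181.3235294117647), 34) [0.64226904 0.05661039 0.093     ]
```

>>> arm_command([
  {"slide": [0.023, -0.042, 0.012], "rot": [0, 0, 3.3], "grip": 0},
  {"slide": [0.023, -0.042, 0.012], "rot": [0, 0, 3.3], "grip": 0},
  {"slide": [0.023, -0.042, 0.012], "rot": [0, 0, 3.3], "grip": 0},
  {"slide": [0.023, -0.042, 0.012], "rot": [0, 0, 3.3], "grip": 0},
  {"slide": [0.023, -0.042, 0.012], "rot": [0, 0, 3.3], "grip": 0},
  {"slide": [0.023, -0.042, 0.012], "rot": [0, 0, 3.3], "grip": 0},
  {"slide": [0.023, -0.042, 0.012], "rot": [0, 0, 3.3], "grip": 0},
  {"slide": [0.023, -0.042, 0.012], "rot": [0, 0, 3.3], "grip": 0},
])

```text
time: 2.0
ee_pos: [0.4174, 0.2425, 0.3192]
eef_rot: [-0.04, 0.999, 0.0, 0.0]
ft_force: [1.0, 0.3, -0.5]
width: 0.0146
grip_force: 0.0
```

>>> arm_command([
  {"slide": [0.023, -0.042, 0.012], "rot": [0, 0, 3.3], "grip": 0},
  {"slide": [0.023, -0.042, 0.012], "rot": [0, 0, 3.3], "grip": 0},
  {"slide": [0.023, -0.042, 0.012], "rot": [0, 0, 3.3], "grip": 0},
  {"slide": [0.02, -0.042, 0.012], "rot": [0, 0, 3], "grip": 0},
  {"grip": 0},
  {"grip": 0},
  {"grip": 0},
  {"grip": 0},
])

```text
schema error: expected keys rot, slide, grip
```

Run:
```python
from h import *
p=eyes.camera("wrist");save(p,"w1");print(np.round(p["pose"],3).tolist())
Z=dict(cup=.077,red_head=.093,blue_head=.093,press_knob=.226)
for k,z in Z.items():
    for r in eyes.look_for(k,p)[:1]:
        b=r["bbox"];print(k,round(r["conf"],2),np.round(b),np.round(atz(p,(b[0]+b[2])/2,(b[1]+b[3])/2,z),4))
s=sensors.read_state();print(s["time"],s["eef_rot"],s["ee_pos"],s["width"],s["ft_force"])
```

```text
[[-0.082, 0.95, 0.301, 0.334], [0.997, 0.078, 0.025, 0.235], [0.001, 0.302, -0.953, 0.481], [0.0, 0.0, 0.0, 1.0]]
cup 0.97 [159. 191. 232. 279.] [0.5285 0.0753 0.077 ]
2.25 [-3.94777498e-02  9.99220415e-01  2.42935916e-04 -9.92032698e-05] [0.41645753 0.24463812 0.31848595] 0.0018113415470053572 [ 0.31784388 -0.14139268 -0.86162896]
```

View pics/w1.png

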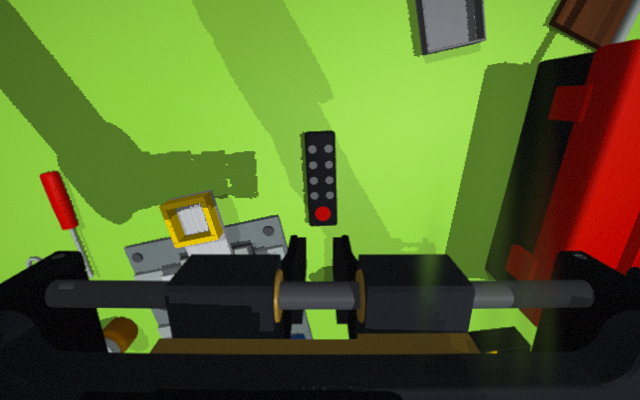

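The wrist view shows the yellow cup at about (191,220), with the gripper hiding the rows below about 250. From above the knob, the camera should see both the knob and the cup.

>>> arm_command([
  {"slide": [0.044, -0.025, 0.006], "rot": [0, 0, 2.2], "grip": 0},
  {"slide": [0.044, -0.025, 0.006], "rot": [0, 0, 2.2], "grip": 0},
  {"slide": [0.044, -0.025, 0.006], "rot": [0, 0, 2.2], "grip": 0},
  {"slide": [0.044, -0.025, 0.006], "rot": [0, 0, 2.2], "grip": 0},
  {"slide": [0.044, -0.025, 0.006], "rot": [0, 0, 2.2], "grip": 0},
  {"slide": [0.044, -0.025, 0.006], "rot": [0, 0, 2.1], "grip": 0},
  {"slide": [0, 0, 0], "rot": [0, 0, 0], "grip": 0},
  {"slide": [0, 0, 0], "rot": [0, 0, 0], "grip": 0},
])

```text
time: 3.25
ee_pos: [0.6805, 0.0958, 0.3536]
eef_rot: [-0.154, 0.988, 0.0, -0.001]
ft_force: [-0.1, 0.0, 1.0]
width: 0.0004
grip_force: 0.0
```

Run:
```python
from h import *
p=eyes.camera("wrist");save(p,"w2");print(np.round(p["pose"],3).tolist())
Z=dict(cup=.077,red_head=.093,blue_head=.093,press_knob=.226)
for k,z in Z.items():
    for r in eyes.look_for(k,p)[:1]:
        b=r["bbox"];print(k,round(r["conf"],2),np.round(b),np.round(atz(p,(b[0]+b[2])/2,(b[1]+b[3])/2,z),4))
s=sensors.read_state();print(s["time"],s["eef_rot"],s["ee_pos"],s["width"],s["ft_force"])
```

```text
[[-0.305, 0.908, 0.286, 0.601], [0.952, 0.291, 0.092, 0.07], [0.001, 0.3, -0.954, 0.516], [0.0, 0.0, 0.0, 1.0]]
cup 0.96 [273.   2. 395. 189.] [0.5872 0.0867 0.077 ]
red_head 0.55 [364. 163. 378. 176.] [0.6652 0.1657 0.093 ]
blue_head 0.59 [290. 121. 308. 139.] [0.6436 0.0557 0.093 ]
press_knob 0.64 [292. 145. 342. 200.] [0.6633 0.0876 0.226 ]
3.5 [-1.53896039e-01  9.88086877e-01  4.29747311e-04  3.84199837e-04] [0.68028712 0.09513229 0.3552279 ] 0.00017156872994308312 [ 0.48948717 -0.64561416  1.02730369]
```

View pics/w2.png

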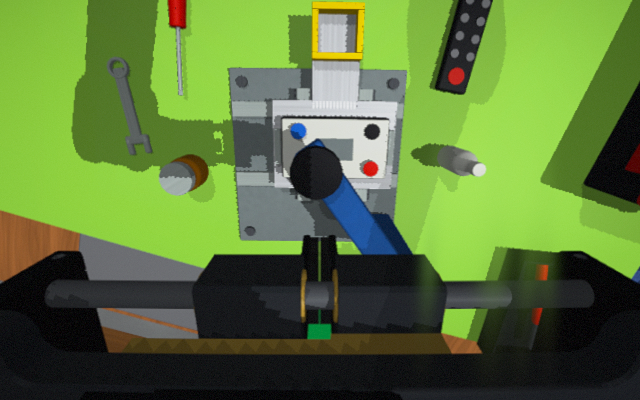

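The knob is at about (316,173), the cup at (339,31), red at (370,169) and blue at (298,131). I'll refine these by fitting known shapes.

```bash
cat >> h.py <<'E'
from scipy.optimize import minimize
def dark(p): return (p["pixels"].astype(int).sum(2)<110)
def knobfit(p,g,z=.226,r=.026):
    m=dark(p).astype(np.uint8); t=np.linspace(0,2*np.pi,72,endpoint=False)
    G=cv2.GaussianBlur(p["pixels"],(3,3),0).astype(float).sum(2)
    def ring(c,rr): 
        P=np.array([proj(p,[c[0]+rr*np.cos(a),c[1]+rr*np.sin(a),z]) for a in t],np.float32)
        return cv2.remap(G.astype(np.float32),P[:,:1],P[:,1:],cv2.INTER_LINEAR)[:,0]
    best=[]
    for dx in np.arange(-.012,.0121,.001):
        for dy in np.arange(-.012,.0121,.001):
            c=(g[0]+dx,g[1]+dy); best.append((np.clip(ring(c,r*1.08)-ring(c,r*.92),-60,200).mean(),*c))
    best.sort(reverse=True); return np.round(best[:4],4)
def colour(p,kind,box):
    R,G,B=[p["pixels"][...,i].astype(int) for i in range(3)]
    m={"red":(R>130)&(G<80)&(B<80),"blue":(B>110)&(R<90)&(B>G+40),"yellow":(R>150)&(G>110)&(B<90)&(R>G+20)}[kind]
    x0,y0,x1,y1=box;w=m[y0:y1,x0:x1];y,x=np.nonzero(w);return ((x.min()+x.max())/2+x0,(y.min()+y.max())/2+y0,x.mean()+x0,y.mean()+y0,len(x))
E
python3 - <<'E'
from h import *
p=eyes.camera("wrist")
print(knobfit(p,(.665,.09)))
for k,b,z in(("red",(355,155,385,185),.093),("blue",(285,118,306,145),.093),("yellow",(300,0,375,65),.077)):
    c=colour(p,k,b);print(k,np.round(c,1),atz(p,c[0],c[1],z)[:2],atz(p,c[2],c[3],z)[:2])
q=eyes.camera("top");print(knobfit(q,(.665,.09)))
q=eyes.camera("scene");print(knobfit(q,(.67,.095)))
E
```

```text
[[1.739491e+02 6.640000e-01 8.600000e-02]
 [1.734116e+02 6.630000e-01 8.600000e-02]
 [1.715072e+02 6.630000e-01 8.700000e-02]
 [1.705710e+02 6.640000e-01 8.700000e-02]]
red [370.  168.  370.1 168.  170. ] [0.66374468 0.16336333] [0.66373917 0.16357039]
blue [298.  130.5 298.2 130.3 184. ] [0.64530587 0.05371921] [0.64494591 0.05390744]
yellow [ 338.5   30.   337.2   29.6 1128. ] [0.510482   0.06611864] [0.51053774 0.06434465]
[[70.9286  0.661   0.082 ]
 [69.8918  0.662   0.083 ]
 [69.7735  0.662   0.082 ]
 [69.6201  0.661   0.083 ]]
[[1.200814e+02 6.680000e-01 9.000000e-02]
 [1.190694e+02 6.690000e-01 9.000000e-02]
 [1.183197e+02 6.680000e-01 8.900000e-02]
 [1.166004e+02 6.670000e-01 8.900000e-02]]
```

>>> arm_command([
  {"slide": [-0.0425, -0.007, 0], "rot": [0, 0, -0.5], "grip": 0},
  {"slide": [-0.0425, -0.007, 0], "rot": [0, 0, -0.5], "grip": 0},
  {"slide": [-0.0425, -0.007, 0], "rot": [0, 0, 0], "grip": 0},
  {"slide": [-0.0425, -0.007, 0], "rot": [0, 0, 0], "grip": 0},
  {"slide": [0, 0, -0.055], "rot": [0, 0, 0], "grip": 0},
  {"slide": [0, 0, -0.055], "rot": [0, 0, 0], "grip": 0},
  {"slide": [0, 0, -0.055], "rot": [0, 0, 0], "grip": 0},
  {"slide": [0, 0, -0.055], "rot": [0, 0, 0], "grip": 0},
])

```text
time: 4.65
ee_pos: [0.5107, 0.0662, 0.1334]
eef_rot: [-0.145, 0.989, 0.0, 0.001]
ft_force: [1.0, 0.3, 1.0]
width: 0.0004
grip_force: 0.0
```

>>> arm_command([
  {"slide": [0, 0, -0.025], "rot": [0, 0, 0], "grip": 0},
  {"slide": [0, 0, -0.025], "rot": [0, 0, 0], "grip": 0},
  {"slide": [0, 0, -0.025], "rot": [0, 0, 0], "grip": 0},
  {"slide": [0, 0, 0], "rot": [0, 0, 0], "grip": 0},
  {"slide": [0.0014, -0.0048, 0], "rot": [0, 0, 0], "grip": 0},
  {"slide": [0.0014, -0.0048, 0], "rot": [0, 0, 0], "grip": 0},
  {"slide": [0.0014, -0.0048, 0], "rot": [0, 0, 0], "grip": 0},
  {"slide": [0.0014, -0.0048, 0], "rot": [0, 0, 0], "grip": 0},
])

```text
time: 5.65
ee_pos: [0.5169, 0.047, 0.0601]
eef_rot: [-0.145, 0.989, 0.0, 0.0]
ft_force: [0.2, 2.6, 1.8]
width: 0.0001
grip_force: 1.2
```

Run:
```python
from h import *
p=eyes.camera("scene");save(p,"s3",(230,170,430,300),3)
s=sensors.read_state();print(s["time"],s["eef_rot"],s["ee_pos"],s["width"],s["ft_force"])
```

```text
5.7 [-1.44327454e-01  9.89529891e-01  9.03074645e-05  4.16249443e-04] [0.51698611 0.0461086  0.05998372] 0.00041195296417257814 [0.87273553 0.49710343 0.69479997]
```

View pics/s3.png

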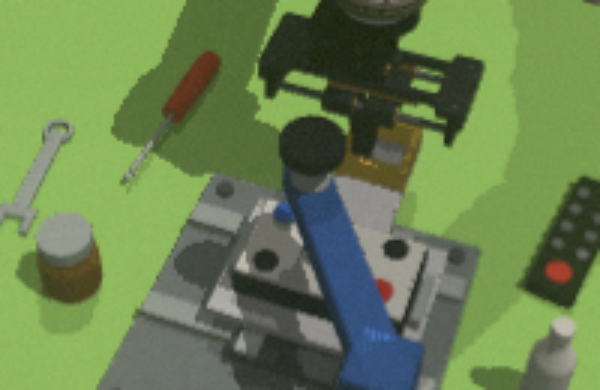

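The fingers are inside the cup at (390,140), against its -y side, and the force shows contact. I'll keep pushing.

>>> arm_command([
  {"slide": [0.0023, -0.0077, 0], "rot": [0, 0, 0], "grip": 0},
  {"slide": [0.0023, -0.0077, 0], "rot": [0, 0, 0], "grip": 0},
  {"slide": [0.0023, -0.0077, 0], "rot": [0, 0, 0], "grip": 0},
  {"slide": [0.0023, -0.0077, 0], "rot": [0, 0, 0], "grip": 0},
  {"slide": [0.0023, -0.0077, 0], "rot": [0, 0, 0], "grip": 0},
  {"slide": [0.0023, -0.0077, 0], "rot": [0, 0, 0], "grip": 0},
  {"slide": [0.0015, -0.005, 0], "rot": [0, 0, 0], "grip": 0},
  {"slide": [0, 0, 0], "rot": [0, 0, 0], "grip": 0},
])

```text
time: 6.7
ee_pos: [0.5315, -0.0055, 0.0594]
eef_rot: [-0.144, 0.99, -0.0, -0.0]
ft_force: [-0.5, -0.5, -1.2]
width: 0.0003
grip_force: 0.0
```

Run:
```python
from h import *
s=sensors.read_state();print(s["time"],s["ee_pos"],s["ft_force"])
p=eyes.camera("wrist");q=eyes.camera("top");r=eyes.camera("scene")
for n,c in(("w",p),("t",q),("s",r)):
  for k,z in dict(cup=.064,red_head=.093,blue_head=.093,press_knob=.226).items():
    for o in eyes.look_for(k,c)[:1]:
        b=o["bbox"];print(n,k,round(o["conf"],2),np.round(b),np.round(atz(c,(b[0]+b[2])/2,(b[1]+b[3])/2,z),4))
cv2.imwrite("pics/c4.png",cv2.hconcat([cv2.resize(p["pixels"][:,120:520,::-1],(400,400)),cv2.resize(q["pixels"][95:295,180:380,::-1],(400,400))]))
```

```text
6.7 [ 0.53150494 -0.00547339  0.05937005] [-0.53900617 -0.54378745 -1.16726464]
w cup 0.81 [284. 191. 464. 352.] [0.5317 0.0269 0.064 ]
t cup 0.69 [258. 140. 331. 205.] [0.6699 0.0503 0.064 ]
t blue_head 0.25 [195. 185. 211. 195.] [0.6126 0.2897 0.093 ]
t press_knob 0.73 [266. 153. 287. 181.] [0.6611 0.0823 0.226 ]
s cup 0.67 [279. 209. 358. 285.] [0.6574 0.038  0.064 ]
s blue_head 0.64 [282. 206. 359. 287.] [0.6721 0.0555 0.093 ]
s press_knob 0.69 [324. 212. 344. 234.] [0.6843 0.1034 0.226 ]
```

View pics/c4.png

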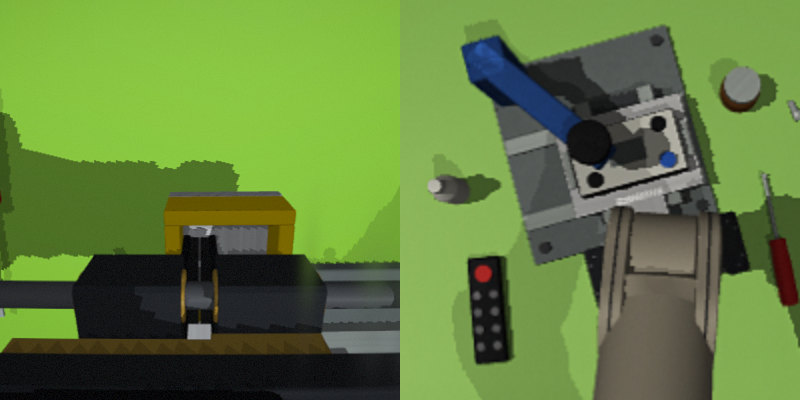

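The left half shows the fingertips against the cup's -y wall, at column 183 of an inner span of 182–268. In the top view the red stud is already near the knob and blue is at (668,159).

Run:
```python
from h import *
q=eyes.camera("top")
c=colour(q,"blue",(302,165,325,185));print(c,atz(q,c[2],c[3],.093)[:2])
p=eyes.camera("wrist")
for u in(302,388):print(u,atz(p,u,228,.077))
for u in(302,317,332):print(u,atz(p,u,240,.065))
```

```text
(np.float64(313.5), np.float64(174.5), np.float64(313.6304347826087), np.float64(174.56521739130434), 46) [ 0.66174514 -0.0012789 ]
302 [ 0.51256371 -0.01988076  0.077     ]
388 [0.50019099 0.02147993 0.077     ]
302 [ 0.52446759 -0.01718236  0.065     ]
317 [ 0.52209698 -0.00927709  0.065     ]
332 [ 0.51972939 -0.00137139  0.065     ]
```

>>> arm_command([
  {"slide": [0.0018, -0.006, 0], "rot": [0, 0, 0], "grip": 0},
  {"slide": [0.0018, -0.006, 0], "rot": [0, 0, 0], "grip": 0},
  {"slide": [0, 0, 0], "rot": [0, 0, 0], "grip": 0},
  {"slide": [-0.0017, 0.0058, 0], "rot": [0, 0, 0], "grip": 0},
  {"slide": [-0.0105, -0.003, 0], "rot": [0, 0, 0], "grip": 0},
  {"slide": [-0.008, -0.0024, 0], "rot": [0, 0, 0], "grip": 0},
  {"slide": [-0.008, -0.0024, 0], "rot": [0, 0, 0], "grip": 0},
  {"slide": [-0.008, -0.0024, 0], "rot": [0, 0, 0], "grip": 0},
])

```text
time: 8.55
ee_pos: [0.4987, -0.0208, 0.0597]
eef_rot: [-0.145, 0.989, 0.0, 0.0]
ft_force: [3.0, 1.6, -2.4]
width: 0.0
grip_force: 1.3
```

Run:
```python
from h import *
s=sensors.read_state();print(s["time"],s["ee_pos"],s["ft_force"])
q=eyes.camera("top");save(q,"t5",(180,95,380,295),2)
c=colour(q,"blue",(300,165,335,195));print(c,atz(q,c[2],c[3],.093)[:2]+[.003,-.003])
```

```text
8.55 [ 0.49867078 -0.02082227  0.05967345] [ 2.97788336  1.6281437  -2.3502867 ]
(np.float64(320.5), np.float64(181.5), np.float64(320.25), np.float64(181.58333333333334), 48) [ 0.64674259 -0.02219115]
```

>>> arm_command([
  {"slide": [-0.002, -0.0006, 0], "rot": [0, 0, 0], "grip": 0},
  {"slide": [0, 0, 0], "rot": [0, 0, 0], "grip": 0},
  {"slide": [0.0096, 0.0029, 0], "rot": [0, 0, 0], "grip": 0},
  {"slide": [0, 0, 0.055], "rot": [0, 0, 0], "grip": 0},
  {"slide": [0, 0, 0.06], "rot": [0, 0, 0], "grip": 0},
  {"slide": [0, 0, 0.06], "rot": [0, 0, 0], "grip": 0},
  {"slide": [0, 0, 0.06], "rot": [0, 0, 0], "grip": 0},
  {"slide": [0, 0, 0.06], "rot": [0, 0, 0], "grip": 0},
])

```text
time: 9.6
ee_pos: [0.5069, -0.0182, 0.3568]
eef_rot: [-0.145, 0.989, 0.0, 0.0]
ft_force: [1.9, 0.2, -0.1]
width: 0.0003
grip_force: 0.0
```

>>> arm_command([
  {"slide": [0.0437, 0.0282, 0], "rot": [0, 0, 0], "grip": 0},
  {"slide": [0.0437, 0.0282, 0], "rot": [0, 0, 0], "grip": 0},
  {"slide": [0.0437, 0.0282, 0], "rot": [0, 0, 0], "grip": 0},
  {"slide": [0.0437, 0.0282, 0], "rot": [0, 0, 0], "grip": 0},
  {"slide": [0, 0, 0], "rot": [0, 0, 0], "grip": 0},
  {"slide": [0, 0, 0], "rot": [0, 0, 0], "grip": 0},
  {"slide": [0, 0, 0], "rot": [0, 0, 0], "grip": 0},
  {"slide": [0, 0, 0], "rot": [0, 0, 0], "grip": 0},
])

```text
time: 10.6
ee_pos: [0.6812, 0.0937, 0.3558]
eef_rot: [-0.144, 0.99, 0.0, 0.001]
ft_force: [0.4, -0.3, -0.3]
width: 0.0005
grip_force: 0.0
```

Run:
```python
from h import *
s=sensors.read_state();print(s["time"],s["ee_pos"],s["ft_force"])
p=eyes.camera("wrist");save(p,"w6",(180,0,460,250),2.4)
print(knobfit(p,(.665,.09)))
for k,z in dict(red_head=.093,blue_head=.093,cup=.077,press_knob=.226).items():
    for o in eyes.look_for(k,p)[:1]:
        b=o["bbox"];print(k,round(o["conf"],2),np.round(b),np.round(atz(p,(b[0]+b[2])/2,(b[1]+b[3])/2,z),4))
for k,b,z in(("yellow",(180,0,375,100),.077),("blue",(200,80,300,170),.093)):
    c=colour(p,k,b);print(k,np.round(c,1),atz(p,c[0],c[1],z)[:2],atz(p,c[2],c[3],z)[:2])
```

```text
10.6 [0.68117114 0.09367728 0.35582436] [ 0.44788781 -0.27521611 -0.27465358]
[[1.591494e+02 6.640000e-01 8.600000e-02]
 [1.586380e+02 6.630000e-01 8.600000e-02]
 [1.538953e+02 6.640000e-01 8.700000e-02]
 [1.512592e+02 6.640000e-01 8.500000e-02]]
blue_head 0.7 [239. 100. 256. 119.] [ 0.6384 -0.0185  0.093 ]
cup 0.77 [220.   0. 348. 172.] [0.5967 0.0188 0.077 ]
press_knob 0.94 [293. 146. 345. 197.] [0.6629 0.0874 0.226 ]
yellow [280.   18.5 280.   23.4 716. ] [ 0.51952539 -0.00689493] [ 0.52488396 -0.00542772]
blue [244.5 111.5 244.3 111.4 200. ] [ 0.64205345 -0.02132189] [ 0.64196254 -0.02166674]
```

View pics/w6.png

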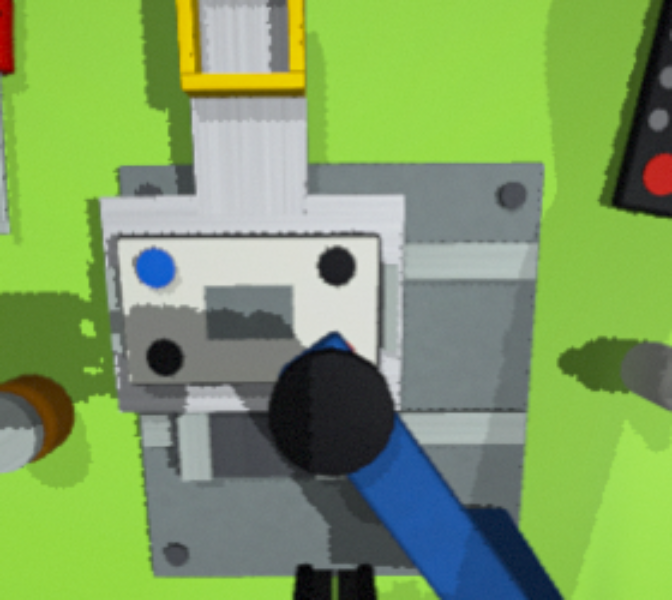

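The wrist view shows blue at (155,268), with red hidden under the knob at (332,410), so alignment is within a few mm. I'll tilt the tool for a direct look at the pin over the red stud from the front.

>>> arm_command([
  {"slide": [-0.0216, -0.0068, -0.028], "rot": [2.5, -8.4, 0], "grip": 0},
  {"slide": [-0.0216, -0.0068, -0.028], "rot": [2.5, -8.4, 0], "grip": 0},
  {"slide": [-0.0216, -0.0068, -0.028], "rot": [2.5, -8.4, 0], "grip": 0},
  {"slide": [-0.0216, -0.0068, -0.028], "rot": [2.5, -8.4, 0], "grip": 0},
  {"slide": [-0.0216, -0.0068, -0.028], "rot": [0, 0, 0], "grip": 0},
  {"slide": [0, 0, 0], "rot": [0, 0, 0], "grip": 0},
  {"slide": [0, 0, 0], "rot": [0, 0, 0], "grip": 0},
  {"slide": [0, 0, 0], "rot": [0, 0, 0], "grip": 0},
])

```text
time: 11.85
ee_pos: [0.5846, 0.0621, 0.2274]
eef_rot: [-0.138, 0.951, 0.039, 0.274]
ft_force: [-0.1, 1.3, 0.3]
width: 0.0004
grip_force: 0.0
```

Run:
```python
from h import *
s=sensors.read_state();print(s["time"],s["ee_pos"],s["eef_rot"],s["joint_positions"])
p=eyes.camera("wrist")
u,v=map(int,proj(p,[.664,.087,.1]));print(u,v,np.round(p["pose"],3).tolist())
x0=max(0,u-60);y0=max(0,v-55);save(p,"w7",(x0,y0,x0+120,y0+100),6);print(x0,y0)
for k in("red_head","pin_tip"):
    for o in eyes.look_for(k,p)[:2]:print(k,o)
```

```text
11.85 [0.58455872 0.0621445  0.22736493] [-0.13762282  0.95109502  0.03920675  0.27375362] [-0.55341903 -0.15711836  0.38619849  2.08113465 -0.01761628  0.64991342
  1.71450333]
321 187 [[-0.284, 0.62, 0.731, 0.434], [0.959, 0.185, 0.216, 0.017], [-0.001, 0.762, -0.647, 0.32], [0.0, 0.0, 0.0, 1.0]]
261 132
red_head {'bbox': [316.0, 171.7, 331.9, 186.7], 'conf': 0.52}
pin_tip {'bbox': [315.6, 186.7, 329.3, 216.1], 'conf': 0.52}
pin_tip {'bbox': [310.3, 173.1, 335.0, 188.0], 'conf': 0.21}
```

View pics/w7.png

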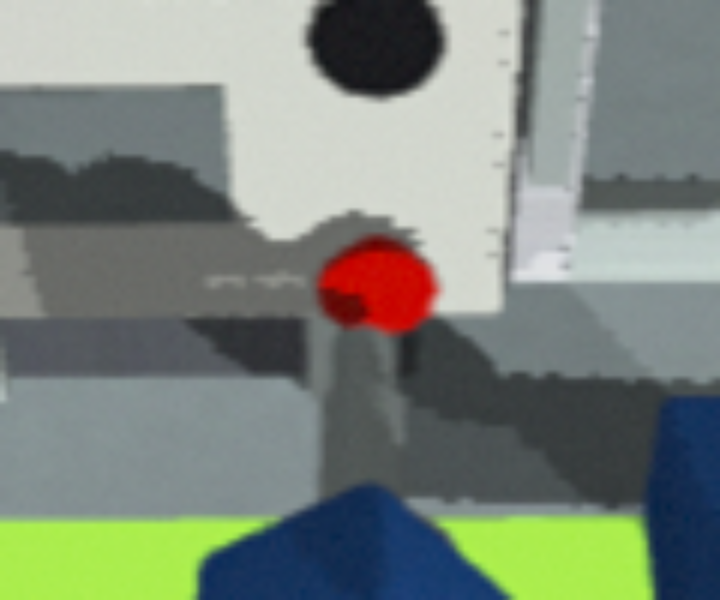

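This view is upside down: the grey pin comes up from the bottom, with its tip near (362,330), and the red head is centred at about (379,290). So the stud is about 3 mm to +y of the pin.

Run:
```python
from h import *
p=eyes.camera("wrist")
c=colour(p,"red",(305,160,345,195));print(c)
for v in(180,180.5,181):
  r=atz(p,324.2,v,.093);d=np.array([.664,.0865])-r[:2];print(r[:2],"need x,y",d@[.958,.287],d@[-.287,.958])
t=np.linspace(0,6.28,16)
for z,ctr,rad in((.101,(.664,.0865),.005),):
  P=[(np.array(proj(p,[ctr[0]+rad*np.cos(a),ctr[1]+rad*np.sin(a),z]))-[261,132])*6 for a in t];P=np.array(P);print("tip bbox crop",P.min(0),P.max(0))
im=p["pixels"];print(im[180:206:2,321].tolist());print(im[198,312:334].sum(1).tolist());print(im[186,312:334].tolist())
```

```text
(np.float64(323.0), np.float64(181.5), np.float64(324.4696132596685), np.float64(180.85082872928177), 181)
[0.6568753  0.08836646] need x,y 0.006289789419094892 -0.003832857545898234
[0.65759413 0.08858928] need x,y 0.00553719599338597 -0.0038400129302730937
[0.65831549 0.08881288] need x,y 0.0047819587250744035 -0.0038471941923549574
tip bbox crop [328.57585555 326.83439784] [385.4582615  365.24227542]
[[204, 12, 0], [196, 11, 0], [106, 7, 7], [154, 13, 5], [87, 89, 89], [81, 85, 84], [84, 88, 87], [86, 90, 89], [83, 89, 87], [82, 90, 88], [81, 85, 86], [79, 86, 85], [84, 88, 88]]
[389, 352, 339, 304, 271, 244, 242, 254, 255, 260, 268, 279, 307, 321, 302, 246, 190, 179, 177, 173, 183, 177]
[[96, 102, 100], [112, 120, 118], [115, 111, 109], [110, 84, 81], [101, 41, 38], [101, 14, 14], [100, 9, 0], [99, 11, 3], [106, 15, 5], [154, 13, 5], [197, 8, 0], [204, 5, 0], [203, 12, 0], [202, 11, 0], [203, 22, 2], [200, 3, 0], [205, 12, 2], [204, 11, 0], [198, 10, 0], [174, 29, 30], [124, 63, 60], [86, 83, 82]]
```

The tilted view disagrees with the overhead view by a few mm in x, so I'll use the slide stops as an absolute reference. I'll track the blue stud with the top camera.

>>> arm_command([
  {"slide": [-0.019, -0.0185, 0.01], "rot": [-2.3, 7.7, 0], "grip": 0},
  {"slide": [-0.019, -0.0185, 0.01], "rot": [-2.3, 7.7, 0], "grip": 0},
  {"slide": [-0.019, -0.0185, 0.01], "rot": [-2.3, 7.7, 0], "grip": 0},
  {"slide": [-0.019, -0.0185, 0.01], "rot": [-2.3, 7.7, 0], "grip": 0},
  {"slide": [0, 0, -0.05], "rot": [0, 0, 0], "grip": 0},
  {"slide": [0, 0, -0.05], "rot": [0, 0, 0], "grip": 0},
  {"slide": [0, 0, 0], "rot": [0, 0, 0], "grip": 0},
  {"slide": [0, 0, 0], "rot": [0, 0, 0], "grip": 0},
])

```text
time: 13.05
ee_pos: [0.5081, -0.0122, 0.1677]
eef_rot: [-0.143, 0.99, -0.001, -0.0]
ft_force: [-0.1, 0.2, 0.6]
width: 0.0007
grip_force: 0.0
```

```bash
cat >> h.py <<'E'
def blue(n=3):
    P=[]
    for _ in range(n):
        q=eyes.camera("top");w=q["pixels"][160:210,270:350].astype(float);m=np.clip(w[...,2]-np.maximum(w[...,0],w[...,1])-25,0,None)
        L,lab,st,_c=cv2.connectedComponentsWithStats((m>0).astype(np.uint8))
        i=max(range(1,L),key=lambda i:_c[i][0]*(st[i][4]>15)); mm=m*(lab==i)   # rightmost blob = stud (arm is left)
        P.append([(mm.sum(0)@np.arange(80))/mm.sum()+270,(mm.sum(1)@np.arange(50))/mm.sum()+160])
    u,v=np.mean(P,0);X=atz(q,u,v,.093)[:2];s=sensors.read_state()
    print("blue px",round(u,2),round(v,2),"xy",np.round(X,4),"st",np.round([X@[.958,.287],X@[-.287,.958]],4),"tcp",np.round(s["ee_pos"],4),np.round(s["eef_rot"],3),"F",np.round(s["ft_force"],1),s["time"])
E
python3 -c "
from h import *
blue()"
```

```text
blue px 320.37 182.07 xy [ 0.6425 -0.0196] st [ 0.6099 -0.2031] tcp [ 0.5083 -0.0121  0.1678] [-0.143  0.99  -0.001  0.001] F [0.6 0.1 0.7] 13.2
```

>>> arm_command([
  {"slide": [0, 0, -0.054], "rot": [0, 0, 0], "grip": 0},
  {"slide": [0, 0, -0.054], "rot": [0, 0, 0], "grip": 0},
  {"slide": [0, 0, 0], "rot": [0, 0, 0], "grip": 0},
  {"slide": [-0.0096, -0.0029, 0], "rot": [0, 0, 0], "grip": 0},
  {"slide": [-0.0029, -0.0009, 0], "rot": [0, 0, 0], "grip": 0},
  {"slide": [-0.0029, -0.0009, 0], "rot": [0, 0, 0], "grip": 0},
  {"slide": [-0.0029, -0.0009, 0], "rot": [0, 0, 0], "grip": 0},
  {"slide": [-0.0019, -0.0006, 0], "rot": [0, 0, 0], "grip": 0},
])

```text
time: 14.2
ee_pos: [0.4921, -0.0169, 0.0599]
eef_rot: [-0.144, 0.99, -0.001, 0.005]
ft_force: [24.0, 5.4, -13.7]
width: 0.0005
grip_force: 12.3
```

```bash
python3 -c "
from h import *
blue(2)"
```

```text
blue px 320.84 183.44 xy [ 0.6389 -0.0209] st [ 0.6061 -0.2034] tcp [ 0.4921 -0.0169  0.0599] [-0.144  0.99  -0.001  0.005] F [20.1  3.9 -9.7] 14.3
```

>>> arm_command([
  {"slide": [0.0124, 0.0037, 0], "rot": [0, 0, 0], "grip": 0},
  {"slide": [0.0029, -0.0096, 0], "rot": [0, 0, 0], "grip": 0},
  {"slide": [0.0011, -0.0038, 0], "rot": [0, 0, 0], "grip": 0},
  {"slide": [0.0011, -0.0038, 0], "rot": [0, 0, 0], "grip": 0},
  {"slide": [0.0011, -0.0038, 0], "rot": [0, 0, 0], "grip": 0},
  {"slide": [0.0011, -0.0038, 0], "rot": [0, 0, 0], "grip": 0},
  {"slide": [0.0009, -0.0029, 0], "rot": [0, 0, 0], "grip": 0},
  {"slide": [0, 0, 0], "rot": [0, 0, 0], "grip": 0},
])

```text
time: 15.3
ee_pos: [0.5075, -0.0429, 0.0577]
eef_rot: [-0.143, 0.99, -0.001, -0.001]
ft_force: [0.3, -0.5, 1.0]
width: 0.0003
grip_force: 0.0
```

```bash
python3 -c "
from h import *
blue(2)"
```

```text
blue px 326.72 181.78 xy [ 0.6437 -0.0362] st [ 0.6063 -0.2194] tcp [ 0.5077 -0.0427  0.0578] [-0.143  0.99  -0.001 -0.001] F [ 0.4  0.3 -0.1] 15.4
```

>>> arm_command([
  {"slide": [0.0006, -0.0019, 0], "rot": [0, 0, 0], "grip": 0},
  {"slide": [0.0006, -0.0019, 0], "rot": [0, 0, 0], "grip": 0},
  {"slide": [0.0006, -0.0019, 0], "rot": [0, 0, 0], "grip": 0},
  {"slide": [0, 0, 0], "rot": [0, 0, 0], "grip": 0},
  {"slide": [0, 0, 0], "rot": [0, 0, 0], "grip": 0},
  {"slide": [0, 0, 0], "rot": [0, 0, 0], "grip": 0},
  {"slide": [0, 0, 0], "rot": [0, 0, 0], "grip": 0},
  {"slide": [0, 0, 0], "rot": [0, 0, 0], "grip": 0},
])

```text
time: 16.4
ee_pos: [0.5085, -0.0451, 0.0577]
eef_rot: [-0.145, 0.989, 0.001, -0.002]
ft_force: [-5.6, 11.5, 5.8]
width: 0.0004
grip_force: 6.4
```

```bash
python3 -c "
from h import *
blue(3)"
```

```text
blue px 327.46 181.5 xy [ 0.6445 -0.0381] st [ 0.6065 -0.2215] tcp [ 0.5085 -0.0452  0.0577] [-0.145  0.99   0.001 -0.002] F [-5.9 12.   5.1] 16.55
```

>>> arm_command([
  {"slide": [-0.0057, 0.0192, 0], "rot": [0, 0, 0], "grip": 0},
  {"slide": [-0.0014, 0.0048, 0], "rot": [0, 0, 0], "grip": 0},
  {"slide": [-0.0014, 0.0048, 0], "rot": [0, 0, 0], "grip": 0},
  {"slide": [-0.0014, 0.0048, 0], "rot": [0, 0, 0], "grip": 0},
  {"slide": [-0.0014, 0.0048, 0], "rot": [0, 0, 0], "grip": 0},
  {"slide": [0, 0, 0], "rot": [0, 0, 0], "grip": 0},
  {"slide": [0.0017, -0.0057, 0], "rot": [0, 0, 0], "grip": 0},
  {"slide": [0.0172, 0.0052, 0], "rot": [0, 0, 0], "grip": 0},
])

```text
time: 17.55
ee_pos: [0.5166, -0.0114, 0.0578]
eef_rot: [-0.142, 0.99, -0.001, -0.001]
ft_force: [0.7, -0.1, 0.5]
width: 0.0006
grip_force: 0.0
```

```bash
python3 -c "
from h import *
blue(3)"
```

```text
blue px 325.54 182.09 xy [ 0.6428 -0.0331] st [ 0.6063 -0.2162] tcp [ 0.5172 -0.0105  0.0577] [-0.143  0.99  -0.001 -0.001] F [ 0.4 -0.1  0.2] 17.7
```

>>> arm_command([
  {"slide": [0.0038, 0.0011, 0], "rot": [0, 0, 0], "grip": 0},
  {"slide": [0.0038, 0.0011, 0], "rot": [0, 0, 0], "grip": 0},
  {"slide": [0.0029, 0.0009, 0], "rot": [0, 0, 0], "grip": 0},
  {"slide": [-0.0038, -0.0011, 0], "rot": [0, 0, 0], "grip": 0},
  {"slide": [-0.0017, 0.0057, 0], "rot": [0, 0, 0], "grip": 0},
  {"slide": [-0.0014, 0.0045, 0], "rot": [0, 0, 0], "grip": 0},
  {"slide": [-0.0012, 0.0041, 0], "rot": [0, 0, 0], "grip": 0},
  {"slide": [0, 0, 0], "rot": [0, 0, 0], "grip": 0},
])

```text
time: 18.7
ee_pos: [0.5192, 0.0068, 0.0578]
eef_rot: [-0.144, 0.99, -0.001, -0.001]
ft_force: [-0.3, 0.8, 1.0]
width: 0.0002
grip_force: 0.0
```

```bash
python3 -c "
from h import *
blue(3)"
```

```text
blue px 321.21 179.87 xy [ 0.6483 -0.0216] st [ 0.6149 -0.2068] tcp [0.5193 0.0063 0.0578] [-0.143  0.99  -0.001 -0.001] F [0.1 0.4 0.7] 18.85
```

>>> arm_command([
  {"slide": [0.0017, -0.0057, 0], "rot": [0, 0, 0], "grip": 0},
  {"slide": [0, 0, 0.052], "rot": [0, 0, 0], "grip": 0},
  {"slide": [0, 0, 0.052], "rot": [0, 0, 0], "grip": 0},
  {"slide": [0, 0, 0.052], "rot": [0, 0, 0], "grip": 0},
  {"slide": [0, 0, 0.052], "rot": [0, 0, 0], "grip": 0},
  {"slide": [0.0477, 0.0285, 0], "rot": [0, 0, 0], "grip": 0},
  {"slide": [0.0477, 0.0285, 0], "rot": [0, 0, 0], "grip": 0},
  {"slide": [0.0477, 0.0285, 0], "rot": [0, 0, 0], "grip": 0},
])

```text
time: 19.85
ee_pos: [0.6656, 0.0866, 0.2659]
eef_rot: [-0.143, 0.99, -0.001, -0.001]
ft_force: [0.5, -0.4, 0.5]
width: 0.0006
grip_force: 0.0
```

>>> arm_command([
  {"slide": [0, 0, -0.02], "rot": [0, 0, 0], "grip": 0},
  {"slide": [0, 0, -0.013], "rot": [0, 0, 0], "grip": 0},
  {"slide": [0, 0, -0.004], "rot": [0, 0, 0], "grip": 0},
  {"slide": [0, 0, -0.004], "rot": [0, 0, 0], "grip": 0},
  {"slide": [0, 0, -0.004], "rot": [0, 0, 0], "grip": 0},
  {"slide": [0, 0, -0.004], "rot": [0, 0, 0], "grip": 0},
  {"slide": [0, 0, -0.004], "rot": [0, 0, 0], "grip": 0},
  {"slide": [0, 0, 0], "rot": [0, 0, 0], "grip": 0},
])

```text
time: 20.85
ee_pos: [0.6641, 0.0854, 0.2135]
eef_rot: [-0.143, 0.99, -0.001, -0.001]
ft_force: [-4.0, -1.3, 4.5]
width: 0.0002
grip_force: 2.7
```

>>> arm_command([
  {"slide": [0, 0, -0.002], "rot": [0, 0, 0], "grip": 0},
  {"slide": [0, 0, -0.002], "rot": [0, 0, 0], "grip": 0},
  {"slide": [0, 0, -0.002], "rot": [0, 0, 0], "grip": 0},
  {"slide": [0, 0, -0.001], "rot": [0, 0, 0], "grip": 0},
  {"slide": [0, 0, 0], "rot": [0, 0, 0], "grip": 0},
  {"slide": [0, 0, 0], "rot": [0, 0, 0], "grip": 0},
  {"slide": [0, 0, 0], "rot": [0, 0, 0], "grip": 0},
  {"slide": [0, 0, 0], "rot": [0, 0, 0], "grip": 0},
])

```text
time: 21.85
ee_pos: [0.6645, 0.0854, 0.2122]
eef_rot: [-0.143, 0.99, -0.0, 0.001]
ft_force: [-19.9, -2.7, 40.5]
width: 0.0003
grip_force: 20.0
```

Stop reached: z is 0.212 with 40 N of force. Next I'll release the knob and return to the cup.

>>> arm_command([
  {"slide": [0, 0, 0.031], "rot": [0, 0, 0], "grip": 0},
  {"slide": [0, 0, 0.031], "rot": [0, 0, 0], "grip": 0},
  {"slide": [-0.0505, -0.0325, 0], "rot": [0, 0, 0], "grip": 0},
  {"slide": [-0.0505, -0.0325, 0], "rot": [0, 0, 0], "grip": 0},
  {"slide": [-0.0505, -0.0325, 0], "rot": [0, 0, 0], "grip": 0},
  {"slide": [0, 0, -0.052], "rot": [0, 0, 0], "grip": 0},
  {"slide": [0, 0, -0.052], "rot": [0, 0, 0], "grip": 0},
  {"slide": [0, 0, 0], "rot": [0, 0, 0], "grip": 0},
])

```text
time: 22.85
ee_pos: [0.5103, -0.0116, 0.1612]
eef_rot: [-0.143, 0.99, -0.001, -0.004]
ft_force: [-1.1, -0.6, -0.0]
width: 0.0007
grip_force: 0.0
```

```bash
python3 -c "
from h import *
blue(2)"
```

```text
blue px 321.16 179.71 xy [ 0.6488 -0.0214] st [ 0.6154 -0.2067] tcp [ 0.5132 -0.0116  0.1652] [-0.143  0.99  -0.001 -0.001] F [ 0.4 -0.5  1.2] 22.95
```

>>> arm_command([
  {"slide": [0, 0, -0.053], "rot": [0, 0, 0], "grip": 0},
  {"slide": [0, 0, -0.053], "rot": [0, 0, 0], "grip": 0},
  {"slide": [0, 0, 0], "rot": [0, 0, 0], "grip": 0},
  {"slide": [-0.0029, 0.0096, 0], "rot": [0, 0, 0], "grip": 0},
  {"slide": [-0.0029, 0.0096, 0], "rot": [0, 0, 0], "grip": 0},
  {"slide": [-0.0029, 0.0096, 0], "rot": [0, 0, 0], "grip": 0},
  {"slide": [-0.0029, 0.0096, 0], "rot": [0, 0, 0], "grip": 0},
  {"slide": [-0.0029, 0.0096, 0], "rot": [0, 0, 0], "grip": 0},
])

```text
time: 23.95
ee_pos: [0.4981, 0.0371, 0.0581]
eef_rot: [-0.143, 0.99, -0.001, -0.001]
ft_force: [1.4, -2.5, 1.0]
width: 0.0006
grip_force: 1.3
```

>>> arm_command([
  {"slide": [-0.0026, 0.0086, 0], "rot": [0, 0, 0], "grip": 0},
  {"slide": [-0.0026, 0.0086, 0], "rot": [0, 0, 0], "grip": 0},
  {"slide": [-0.0026, 0.0086, 0], "rot": [0, 0, 0], "grip": 0},
  {"slide": [-0.0026, 0.0086, 0], "rot": [0, 0, 0], "grip": 0},
  {"slide": [-0.0026, 0.0086, 0], "rot": [0, 0, 0], "grip": 0},
  {"slide": [-0.0014, 0.0048, 0], "rot": [0, 0, 0], "grip": 0},
  {"slide": [0, 0, 0], "rot": [0, 0, 0], "grip": 0},
  {"slide": [0, 0, 0], "rot": [0, 0, 0], "grip": 0},
])

```text
time: 24.95
ee_pos: [0.4834, 0.0842, 0.0576]
eef_rot: [-0.143, 0.99, -0.001, -0.001]
ft_force: [0.3, -0.1, -0.9]
width: 0.0004
grip_force: 0.0
```

```bash
cat >> h.py <<'E'
def red(n=3,z=.087,box=(225,150,270,185)):
    P=[];x0,y0,x1,y1=box
    for _ in range(n):
        q=eyes.camera("top");w=q["pixels"][y0:y1,x0:x1].astype(float);m=np.clip(w[...,0]-np.maximum(w[...,1],w[...,2])-50,0,None)
        P.append([(m.sum(0)@np.arange(x1-x0))/m.sum()+x0,(m.sum(1)@np.arange(y1-y0))/m.sum()+y0])
    u,v=np.mean(P,0);X=atz(q,u,v,z)[:2];s=sensors.read_state()
    print("red px",round(u,2),round(v,2),(m>0).sum(),"xy",np.round(X,4),"st",np.round([X@[.958,.287],X@[-.287,.958]],4),"tcp",np.round(s["ee_pos"],4),"F",np.round(s["ft_force"],1),s["time"])
E
python3 -c "
from h import *
blue(2);red(2)
q=eyes.camera('top');save(q,'t8',(180,95,340,235),4)"
```

```text
blue px 289.79 188.51 xy [0.6232 0.0602] st [ 0.6143 -0.1212] tcp [0.4836 0.0841 0.0577] [-0.143  0.99  -0.001 -0.001] F [ 0.2 -0.9 -0.4] 25.05
red px 248.68 180.49 50 xy [0.6419 0.1704] st [ 0.6638 -0.021 ] tcp [0.4836 0.0841 0.0577] F [-0.2  0.  -0.5] 25.15
```

View pics/t8.png

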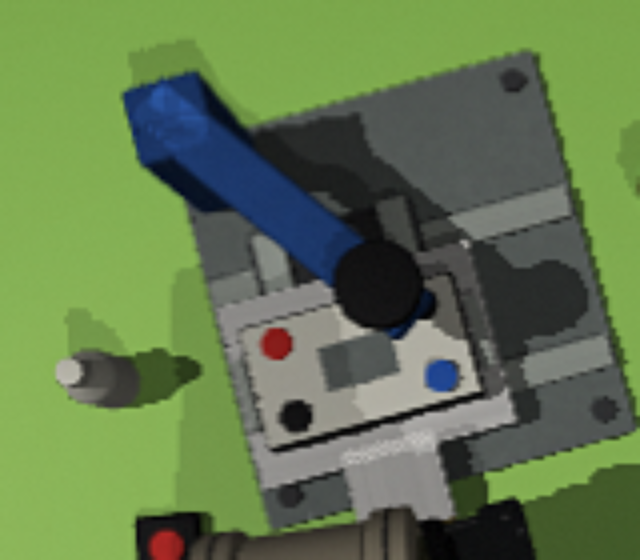

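The red stud is now at (277,343) and blue at (442,375). The red–blue offset agrees with red being home. I'll continue moving the carrier.

>>> arm_command([
  {"slide": [-0.0015, 0.0049, 0], "rot": [0, 0, 0], "grip": 0},
  {"slide": [-0.0015, 0.0049, 0], "rot": [0, 0, 0], "grip": 0},
  {"slide": [-0.0015, 0.0049, 0], "rot": [0, 0, 0], "grip": 0},
  {"slide": [0, 0, 0], "rot": [0, 0, 0], "grip": 0},
  {"slide": [0.0017, -0.0057, 0], "rot": [0, 0, 0], "grip": 0},
  {"slide": [0.0115, 0.0034, 0], "rot": [0, 0, 0], "grip": 0},
  {"slide": [0.0096, 0.0029, 0], "rot": [0, 0, 0], "grip": 0},
  {"slide": [0.0096, 0.0029, 0], "rot": [0, 0, 0], "grip": 0},
])

```text
time: 26.2
ee_pos: [0.5122, 0.1025, 0.0576]
eef_rot: [-0.143, 0.99, -0.001, -0.001]
ft_force: [-2.2, -1.2, 1.4]
width: -0.0
grip_force: 1.3
```

```bash
python3 -c "
from h import *
red(2)"
```

```text
red px 241.43 175.47 49 xy [0.6547 0.1903] st [ 0.6818 -0.0056] tcp [0.5128 0.1029 0.0578] F [ 0.1  0.  -1. ] 26.3
```

>>> arm_command([
  {"slide": [0.007, 0.0021, 0], "rot": [0, 0, 0], "grip": 0},
  {"slide": [0.007, 0.0021, 0], "rot": [0, 0, 0], "grip": 0},
  {"slide": [0.006, 0.0018, 0], "rot": [0, 0, 0], "grip": 0},
  {"slide": [0.004, 0.0012, 0], "rot": [0, 0, 0], "grip": 0},
  {"slide": [0.003, 0.0009, 0], "rot": [0, 0, 0], "grip": 0},
  {"slide": [0, 0, 0], "rot": [0, 0, 0], "grip": 0},
  {"slide": [0, 0, 0], "rot": [0, 0, 0], "grip": 0},
  {"slide": [0, 0, 0], "rot": [0, 0, 0], "grip": 0},
])

```text
time: 27.3
ee_pos: [0.5389, 0.1106, 0.0581]
eef_rot: [-0.143, 0.99, -0.001, -0.001]
ft_force: [0.2, 0.8, 0.3]
width: 0.0005
grip_force: 0.0
```

```bash
python3 -c "
from h import *
red(3)"
```

```text
red px 238.86 165.68 47 xy [0.6807 0.1982] st [ 0.709  -0.0054] tcp [0.5387 0.1105 0.0579] F [ 0.4 -0.3 -0.2] 27.45
```

>>> arm_command([
  {"slide": [0.0015, 0.0005, 0], "rot": [0, 0, 0], "grip": 0},
  {"slide": [0.0014, 0.0004, 0], "rot": [0, 0, 0], "grip": 0},
  {"slide": [0, 0, 0], "rot": [0, 0, 0], "grip": 0},
  {"slide": [-0.0077, -0.0023, 0], "rot": [0, 0, 0], "grip": 0},
  {"slide": [0, 0, 0.052], "rot": [0, 0, 0], "grip": 0},
  {"slide": [0, 0, 0.052], "rot": [0, 0, 0], "grip": 0},
  {"slide": [0, 0, 0.052], "rot": [0, 0, 0], "grip": 0},
  {"slide": [0, 0, 0.052], "rot": [0, 0, 0], "grip": 0},
])

```text
time: 28.45
ee_pos: [0.5333, 0.1088, 0.2676]
eef_rot: [-0.143, 0.99, -0.001, -0.001]
ft_force: [1.3, 1.0, 0.0]
width: 0.0005
grip_force: 0.0
```

```bash
python3 -c "
from h import *
red(3)"
```

```text
red px 238.66 164.74 50 xy [0.6832 0.1989] st [ 0.7116 -0.0056] tcp [0.5348 0.1092 0.2685] F [ 0.3  0.7 -1.2] 28.6
```

On target, within 0.5 mm of (0.712, -0.0058). Now I'll press.

>>> arm_command([
  {"slide": [0.044, -0.0074, 0], "rot": [0, 0, 0], "grip": 0},
  {"slide": [0.044, -0.0074, 0], "rot": [0, 0, 0], "grip": 0},
  {"slide": [0.044, -0.0074, 0], "rot": [0, 0, 0], "grip": 0},
  {"slide": [0, 0, 0], "rot": [0, 0, 0], "grip": 0},
  {"slide": [0, 0, -0.02], "rot": [0, 0, 0], "grip": 0},
  {"slide": [0, 0, -0.013], "rot": [0, 0, 0], "grip": 0},
  {"slide": [0, 0, -0.004], "rot": [0, 0, 0], "grip": 0},
  {"slide": [0, 0, -0.004], "rot": [0, 0, 0], "grip": 0},
])

```text
time: 29.6
ee_pos: [0.6655, 0.0871, 0.2253]
eef_rot: [-0.143, 0.99, -0.001, -0.001]
ft_force: [-2.1, 0.8, 3.4]
width: 0.0005
grip_force: 1.6
```

>>> arm_command([
  {"slide": [0, 0, -0.004], "rot": [0, 0, 0], "grip": 0},
  {"slide": [0, 0, -0.004], "rot": [0, 0, 0], "grip": 0},
  {"slide": [0, 0, -0.004], "rot": [0, 0, 0], "grip": 0},
  {"slide": [0, 0, -0.003], "rot": [0, 0, 0], "grip": 0},
  {"slide": [0, 0, -0.003], "rot": [0, 0, 0], "grip": 0},
  {"slide": [0, 0, -0.0015], "rot": [0, 0, 0], "grip": 0},
  {"slide": [0, 0, 0], "rot": [0, 0, 0], "grip": 0},
  {"slide": [0, 0, 0], "rot": [0, 0, 0], "grip": 0},
])

```text
time: 30.6
ee_pos: [0.6663, 0.0871, 0.2121]
eef_rot: [-0.143, 0.99, 0.0, 0.001]
ft_force: [-20.4, -0.1, 43.8]
width: 0.0005
grip_force: 21.9
```

>>> arm_command([
  {"slide": [0, 0, 0.04], "rot": [0, 0, 0], "grip": 0},
  {"slide": [0, 0, 0.045], "rot": [0, 0, 0], "grip": 0},
  {"slide": [-0.0205, -0.0063, 0], "rot": [2.3, -7.7, 0], "grip": 0},
  {"slide": [-0.0205, -0.0063, -0.015], "rot": [2.3, -7.7, 0], "grip": 0},
  {"slide": [-0.0205, -0.0063, -0.015], "rot": [2.3, -7.7, 0], "grip": 0},
  {"slide": [-0.0205, -0.0063, -0.015], "rot": [2.3, -7.7, 0], "grip": 0},
  {"slide": [0, 0, 0], "rot": [0, 0, 0], "grip": 0},
  {"slide": [0, 0, 0], "rot": [0, 0, 0], "grip": 0},
])

```text
time: 31.6
ee_pos: [0.5846, 0.0618, 0.2468]
eef_rot: [-0.137, 0.951, 0.04, 0.274]
ft_force: [-0.2, -0.6, 0.7]
width: 0.0003
grip_force: 0.0
```

Run:
```python
from h import *
s=sensors.read_state();print(s["time"],s["ee_pos"],s["ft_force"])
p=eyes.camera("wrist")
im=p["pixels"][::-1,::-1,::-1];u,v=map(int,proj(p,[.666,.087,.09]));u,v=639-u,399-v
c=im[max(0,v-60):v+60,max(0,u-110):u+60];cv2.imwrite("pics/w9.png",cv2.resize(c,None,fx=4.5,fy=4.5,interpolation=cv2.INTER_CUBIC))
```

```text
31.6 [0.58457875 0.06176743 0.24675655] [-0.19286173 -0.5581002   0.72137292]
```

View pics/w9.png

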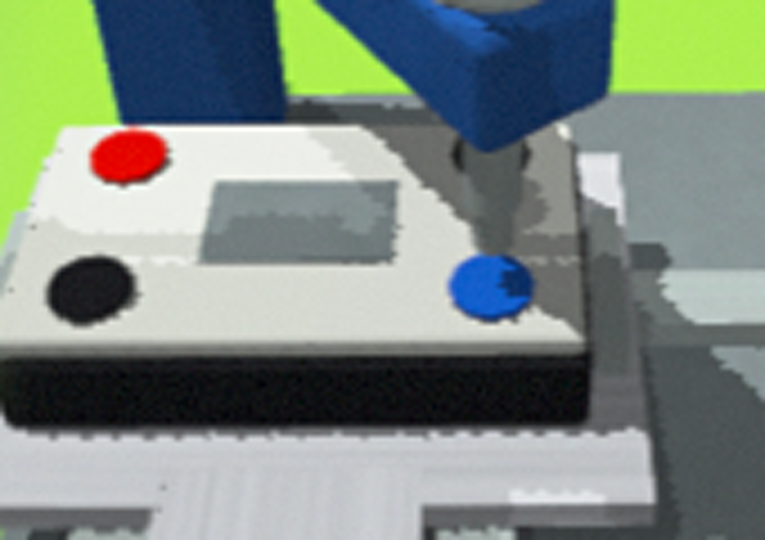

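The red head (130,155) and blue head (490,287) sit as low as the black studs. The knob is up, with the pin above blue. I'm handing in.

```bash
python3 -c "
from h import *
print(order.close_job())"
```

```text
the job is handed in; nothing more can be done
None
```

I pressed the red stud and then the blue one down to the press's firm stop. The last picture shows both heads as low as the black studs and the pin up again; the job was handed in at about 32 s, with no verdict returned.

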